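# Set out the espresso preparation station

### The arm

A 6-joint arm with a two-finger parallel gripper is mounted at the origin on the work surface. World frame = base frame: x ahead of the robot, y to its left, z up, the work surface at z = 0. Lengths are in m, angles in degrees, forces in N, time in s.
With the tool pointing down it reaches from about 0.375 to 0.9 m from the base axis. Payload 3.1 kg.
Tool frame: the origin (TCP) lies between the finger pads; the fingertips stand 22 mm ahead of it and the grasp point (between the pads) lies 3 mm ahead of it (bot.tip_extent is the distance from the TCP to the fingertips, in m); y points along the fingers, z is the direction in which the jaws open and shut, and the axes are right-handed (so a half turn about y gives the same grasp; the last joint's range is limited). The gripper opens to 87 mm and grips with 3 to 60 N. Pads are 19 mm wide; open, the fingers measure 117 mm over their backs; the gripper's body (75 mm by 190 mm) begins 51 mm behind the grasp point.
Start: joints at [-83.05, 30.224, 82.088, -0, 67.689, -10.227], TCP at [0.185, -0.597, 0.245] pointing down, gripper open.
Joint ranges: [-176.69, 176.69], [-43.24, 126.21], [12.49, 139.97], [-82, 262], [0, 151.66], [-163.58, 163.58]. Speed limits (degrees/s): [159.86, 159.86, 180, 180, 180, 180].

### API

Orientations are given as a 3x3 rotation matrix whose columns are the frame's x, y, z axes.
In Python, from rig import bot, eyes, models gives the robot as it stands. The module is installed in compiled form; this text tells all that it offers.
- The arm moves only by the tool arm_command, never from a script. Its arguments are lists of equal length, an entry for each row: "translation": the shift along the tool's x, y, z each as a share of 0.08 m, from -1 to 1, a list of three; "rotation": the turn, a rotation vector about the tool's x, y, z each as a share of 60 degrees, from -1 to 1, a list of three; "grip": the closure, from -1 (fully open) to 1 (shut), so that 0 is half open. In form: {"translation": [[x, y, z], ...], "rotation": [[rx, ry, rz], ...], "grip": [grip, ...]}. A call has 1 to 5 rows; each row is the pose to reach, as a shift and turn from the pose commanded when the call began, along the tool's axes at that moment; what a row does not reach only later rows make up. A row lasts 1/10 s, in which the tool goes at most 50 mm and 8.59 degrees, less where a joint would pass 70% of its speed; a pose out of reach is approached as far as the arm can. A call with a number of a shift or a turn outside -1 to 1 is refused whole. A call with a gripper value outside its range is refused whole. The fingers move at their own pace and stop on an object; the grip force is fixed at half the most. Time passes only in rows, so rows that repeat a pose let the fingers close. It gives the time, the measured TCP pose, the force and the opening at its end, in the units of the state.
- bot.read_state(): the state, without advancing time (a new reading comes with each control period).
- eyes.capture(name): name is "side" or "top"; returns a dict with "image" (420x560x3 uint8, blue, green, red), "mtx" (3x3 intrinsics, pixels), "rvec" (rotation vector, rad) and "tvec" (3), from world to camera coordinates, as OpenCV has them. Camera axes: x right, y down, z forward; pixel columns grow to the right and rows downward; lengths in m; the calibration is good to about 2 mm. A picture is of the moment at which its call begins. There is no depth.
- bot.hand_in(): hands the job in, once; it reports no verdict.
Trained networks look in the newest picture that a camera, given by its name, has taken for a name from the list of things; names that differ only in an ending like _2 or _b are one class to them, and where a whole thing is asked for, a point or a joint stands for the part that bears it (a point fixed in the world has none). Each returns a list of dicts, best first, with "conf" (0 to 1); they miss things now and then, are a little off and sometimes report something else, mostly with a low value. They report only what shows in the picture. A call takes as long as a camera call. They do not tell look-alikes from the thing itself.
- models.recognise(camera, thing): "extent" ([left, top, right, bottom] as shares, 0 to 1, of the picture: columns of its width, rows of its height, round what is visible of it).
- models.spot_point(camera, thing): "point" ([column, row] as shares, 0 to 1, of the picture: columns of its width, rows of its height: a listed point, or the origin of a listed thing).
The state is a dict: "time_s": time; "joint_positions": joint angles; "qvel": joint speeds; "tau": joint torques, N m; "position": TCP position; "tcp_rot": TCP orientation; "force": force on the tool from outside, world axes, zero at the start; "moment": the same for the moment, N m; "opening": opening from 0.0 (shut) to 1.0 (fully open).
Only numpy, scipy, OpenCV 4.12 (cv2) and the standard library are available. Lean on these libraries where they do the work, as an engineer would, in place of code of your own. Each camera call takes 0.05 s, during which the arm holds its last target. There are 200 camera calls.

### The job

Set out the espresso station: stand the steel dosing cup upright in the middle of the plate of the black scale and seat the dosing funnel, spigot down, in the cup's mouth; stand the tamper upright on its base in the middle of the round black mat. Then stand the small white espresso cup with the handle upright on the table midway between the scale and the mat, in line with both. Leave the large white mug, the milk pitcher and the levelling tool where they are, and let go of everything.

Things in the scene. Friction and masses are not known exactly. Their poses are not given: they have to be found in the camera images.
- scale: Small black electronic scale, fixed. Origin on the table (z = 0) directly under the centre of its weighing plate, z up. Plate 100 mm (x) by 103 mm (y), its top 22 mm above the table; a 14 mm high base with a grey display juts out 22 mm past the plate on the -x side (towards the robot). The mat lies on the line of its own +y or -y axis, centre 260 mm from this origin.
- mat: Round black rubber tamping mat, 105 mm diameter, 6 mm thick, fixed to the table. Origin at the centre of its underside (on the table), z up. Lies to the left or right of the scale.
- dosing_cup_mid (a point): Steel dosing cup, straight, open at the top, no handle: 58 mm outer diameter, 60 mm high, 3 mm wall (mouth 52 mm inside), about 0.14 kg. Point on its axis half-way up (30 mm above its underside); z up towards the mouth. Stands upright.
- funnel_mid (a point): Aluminium dosing funnel, an open ring standing on its spigot: collar 62 mm diameter from 12 to 32 mm above the lowest edge (grip here); spigot below it tapers from 45 to 36 mm diameter. Point on the axis 22 mm above the lowest edge, z up. Seated, the spigot is in the dosing cup and the collar rests on its rim: this point is then 40 mm above the dosing cup's point. 0.08 kg.
- tamper_mid (a point): Tamper: round steel base 58 mm diameter and 18 mm high, narrow neck, dark wooden handle on top, 34 mm diameter between 52 and 78 mm above the underside; 86 mm high in all, about 0.3 kg. The point lies on its axis in the middle of the handle, 65 mm above the underside (not half-way up), where it is to be gripped; z up. Stands upright.
- cup_mid (a point): Small white espresso cup with one handle: round straight body 62 mm outer diameter, 56 mm high, 4 mm wall, about 0.16 kg. The point lies on the axis of the round body (handle not counted), half-way up (28 mm above the underside); z up. The handle points along its +y and reaches 68 mm from the axis; grip the body across its x axis, clear of the handle.
- mug_mid (a point): Large white mug, a bystander to be left alone: 84 mm diameter, 92 mm high, handle along its +y reaching 79 mm from the axis. Point on the axis, 46 mm above its underside.
- pitcher_mid (a point): Small steel milk pitcher, a bystander to be left alone: 72 mm diameter, 82 mm high, handle along its +y reaching 66 mm from the axis, spout opposite. Point on the axis, 41 mm above its underside.
- leveller_mid (a point): Aluminium levelling tool, a bystander to be left alone: a solid disc 59 mm diameter, 36 mm high with a small dark screw in its flat closed top. Point on the axis, 18 mm above its underside.
Things that resemble listed ones, but are neither listed nor needed, are in the scene too. What is shaped like the part that bears funnel_mid but orange is not meant. Leave any pink look-alike of the part that bears dosing_cup_mid alone.

How it is judged:
By the outcome, as a careful person would: the job done as asked, in the order asked, and still so for the second after the job is handed in, with the robot touching nothing.
It also fails if it takes over 104 s, if anything falls off the work surface, if the arm or the gripper's body presses on something with over 40 N, if the wrist force passes 120 N, or if a joint passes its speed limit or range.

## Working session

There is one attempt and no reset: what is moved stays moved. The work goes in short steps, Python scripts to look and compute and a tool call to move; the robot and the scene stay as the last step left them, time stands still between calls to the robot, and variables do not carry over. Pictures are saved under pics/ and viewed, about 12 in all and at most 16, crops included, and the job is handed in when it is done.

Besides the shell and the picture viewer there is one more tool, called after ">>>" in YAML: its name, and indented under it one key for each argument. arm_command: Moves the arm, as the interface text tells. Shift numbers are shares of 0.08 m and turn numbers shares of 60 degrees, none past 1 either way. Its arguments: {"type":"object","properties":{"translation":{"type":"array"},"rotation":{"type":"array"},"grip":{"type":"array"}},"required":["translation","rotation","grip"]}

```bash
mkdir -p pics; cat > h.py <<'E'
import numpy as np, cv2
from rig import bot, eyes, models
NAMES=["scale","mat","dosing_cup_mid","funnel_mid","tamper_mid","cup_mid","mug_mid","pitcher_mid","leveller_mid"]
Z=dict(scale=0,mat=0,dosing_cup_mid=.03,funnel_mid=.022,tamper_mid=.065,cup_mid=.028,mug_mid=.046,pitcher_mid=.041,leveller_mid=.018)
def cap(c,fn=None):
    d=eyes.capture(c)
    if fn: cv2.imwrite('pics/'+fn,d['image'])
    return d
def ray(d,px,z):
    R=cv2.Rodrigues(np.array(d['rvec'],float))[0];t=np.array(d['tvec'],float).ravel()
    u=cv2.undistortPoints(np.array([[px]],float),np.array(d['mtx'],float),None).ravel()
    C=-R.T@t; v=R.T@np.array([u[0],u[1],1]); s=(z-C[2])/v[2]; return (C+s*v)[:2]
def proj(d,P):
    return cv2.projectPoints(np.array([P],float),np.array(d['rvec'],float),np.array(d['tvec'],float),np.array(d['mtx'],float),None)[0].ravel()
def px(p): return np.array(p)*[560,420]
E
python3 - <<'E'
from h import *
np.set_printoptions(precision=4,suppress=True)
ims=[]
for c in ("top","side"):
    d=cap(c,c+'0.png')
    R=cv2.Rodrigues(np.array(d['rvec'],float))[0];print(c,'C',-R.T@np.array(d['tvec']).ravel(),'fwd',R[2],d['mtx'][0][0])
    for n in NAMES:
        for r in models.spot_point(c,n)[:4]:
            p=px(r['point']); print(c,n,round(r['conf'],2),p.round(1),ray(d,p,Z[n]))
s=bot.read_state(); print(s['position'],s['tcp_rot'],s['time_s'],bot.tip_extent)
E
```

```text
top C [0.4755 0.0625 1.226 ] fwd [ 0.0839 -0.0064 -0.9965] 527.0606823781931
top scale 0.76 [244.1 262.5] [0.4566 0.1241]
top scale 0.51 [352.6 237.1] [ 0.5105 -0.129 ]
top mat 0.96 [350.4 238.5] [ 0.5073 -0.1238]
top dosing_cup_mid 0.79 [355.  153.3] [ 0.702 -0.136]
top funnel_mid 0.97 [155.5 276. ] [0.4305 0.3241]
top funnel_mid 0.76 [103.4 272.1] [0.4415 0.4421]
top tamper_mid 0.96 [440.7 200.9] [ 0.585  -0.3169]
top tamper_mid 0.4 [351.2 239.5] [ 0.5034 -0.1156]
top cup_mid 0.75 [297.3 159.5] [ 0.6903 -0.0031]
top mug_mid 0.76 [438.5 270.7] [ 0.4307 -0.3109]
top pitcher_mid 0.71 [155.6 208.2] [0.5829 0.3196]
top leveller_mid 0.72 [234.1 163.5] [0.6855 0.143 ]
side C [0.0225 0.5885 0.6781] fwd [ 0.5725 -0.5463 -0.6114] 421.5587270834623
side scale 0.82 [297.1 273.3] [0.4626 0.1189]
side mat 0.61 [351.4 214.7] [ 0.5113 -0.129 ]
side dosing_cup_mid 0.9 [302.1 174.7] [ 0.6979 -0.1373]
side dosing_cup_mid 0.82 [330.  158.8] [ 0.7012 -0.2589]
side funnel_mid 0.97 [231.  330.3] [0.4311 0.3249]
side funnel_mid 0.79 [173.7 363.8] [0.4446 0.4389]
side tamper_mid 0.66 [376.5 156.1] [ 0.5842 -0.3202]
side cup_mid 0.74 [268.6 193.4] [ 0.698  -0.0107]
side mug_mid 0.76 [418.7 185.6] [ 0.4344 -0.306 ]
side pitcher_mid 0.68 [185.9 278.1] [0.5815 0.3209]
side pitcher_mid 0.36 [352.7 213.8] [ 0.4819 -0.0907]
side leveller_mid 0.65 [224.9 224.6] [0.6849 0.1446]
[ 0.1846 -0.5971  0.2446] [[-0.9554  0.      0.2953]
 [-0.2953 -0.     -0.9554]
 [ 0.     -1.      0.    ]] 1.0 0.022
```

View pics/top0.png

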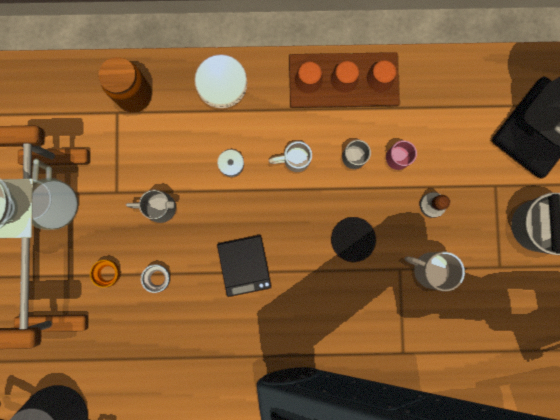

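View pics/side0.png

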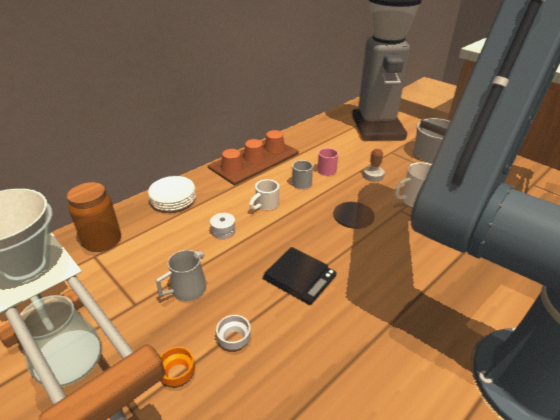

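Candidates (top view):
- Dosing cup: the grey steel cup at (355,153), against the pink one at (403,154). The steel one is wanted.
- Funnel: the aluminium ring at (155,277), against the orange ring at (103,272) and the closed leveller at (231,162). The aluminium ring is wanted.
- Espresso cup: (297,156), handle to the left (+y), against the mug at (440,270).
- Tamper: (437,203), with no rival.
- Scale (244,264) and mat (353,240), against the other black items at the right edge.

Next I refine these and check one crop.

```bash
cat >> h.py <<'E'
def plane(d,pts,z): return np.array([ray(d,p,z) for p in pts],np.float32)
def dark(d,c,r,thr):
    g=d['image'].max(2); m=(g<thr).astype(np.uint8); k=np.zeros_like(m); cv2.circle(k,tuple(int(v) for v in c),r,1,-1); m*=k
    n,l,s,_=cv2.connectedComponentsWithStats(m); i=1+s[1:,4].argmax()
    return max(cv2.findContours((l==i).astype(np.uint8),cv2.RETR_EXTERNAL,cv2.CHAIN_APPROX_NONE)[0],key=len)[:,0].astype(float)
E
python3 - <<'E'
from h import *
np.set_printoptions(precision=4,suppress=True)
vis=[]
for c,mc,sc in (("top",(353,240),(244,264)),("side",(354,215),(300,275))):
    d=cap(c); im=d['image'].copy()
    for thr in (45,60):
        k=dark(d,mc,32,thr); P=plane(d,k,.006); e=cv2.fitEllipse((P*1000).astype(np.float32)); print(c,thr,'mat',np.array(e[0]),e[1])
        k2=dark(d,sc,44,thr); P=plane(d,k2,.022); r=cv2.minAreaRect((P*1000).astype(np.float32)); print('  scale',np.array(r[0]),r[1],r[2])
        print(cv2.boxPoints(r).tolist())
    for kk in (k,k2):
        for p in kk.astype(int): im[p[1],p[0]]=(0,255,0)
    for n in ("dosing_cup_mid","funnel_mid","cup_mid","tamper_mid"):
        for r in models.spot_point(c,n)[:2]: p=px(r['point']).round().astype(int); im[p[1],p[0]]=(255,0,255)
    vis.append(im)
t,s=vis
f=lambda im,x,y,w=66,h=50:cv2.resize(im[y-h//2:y+h//2,x-w//2:x+w//2],(264,200),interpolation=cv2.INTER_NEAREST)
g=[[f(t,350,153),f(t,155,275),f(t,244,264,92,70)],[f(t,353,240),f(s,302,175),f(s,231,332)],[f(t,292,156),f(t,435,202),f(s,300,274,92,70)]]
cv2.imwrite('pics/crop1.png',np.vstack([np.hstack(r) for r in g]))
E
```

```text
top 45 mat [ 505.3293 -129.5138] (99.44559478759766, 99.65679931640625)
  scale [508.4214 134.0658] (5.353114604949951, 96.948974609375) 9.93201732635498
[[497.42413330078125, 181.35214233398438], [514.1458740234375, 85.85614013671875], [519.4187622070312, 86.77944946289062], [502.697021484375, 182.27545166015625]]
top 60 mat [ 505.0716 -129.403 ] (100.98292541503906, 101.78655242919922)
  scale [451.6006 123.7269] (121.0670394897461, 101.34736633300781) 10.586750984191895
[[382.78753662109375, 162.4165802001953], [401.407470703125, 62.79435348510742], [520.4136962890625, 85.03727722167969], [501.79376220703125, 184.6595001220703]]Traceback (most recent call last):
  File "<stdin>", line 7, in <module>
  File "h.py", line 19, in dark
    n,l,s,_=cv2.connectedComponentsWithStats(m); i=1+s[1:,4].argmax()
                                                     ~~~~~~~~~~~~~~^^
ValueError: attempt to get argmax of an empty sequence
```

```bash
python3 - <<'E'
from h import *
np.set_printoptions(precision=4,suppress=True)
vis=[]
for c,mc,sc in (("top",(353,240),(244,264)),("side",(354,215),(300,275))):
    d=cap(c); im=d['image'].copy()
    for thr in (60,75,90) if c=='side' else (60,):
      try:
        k=dark(d,mc,32 if c=='top' else 24,thr); P=plane(d,k,.006); e=cv2.fitEllipse((P*1000).astype(np.float32)); print(c,thr,'mat',np.array(e[0]),e[1])
        k2=dark(d,sc,44,thr); P=plane(d,k2,.022); r=cv2.minAreaRect((P*1000).astype(np.float32)); print('  scale',np.array(r[0]),r[1],r[2],cv2.boxPoints(r).round().tolist())
      except ValueError: print('none',thr); continue
      if thr<80:
       for kk in (k,k2):
        for p in kk.astype(int): im[p[1],p[0]]=(0,255,0)
    for n in ("dosing_cup_mid","funnel_mid","cup_mid","tamper_mid"):
        for r in models.spot_point(c,n)[:2]: p=px(r['point']).round().astype(int); im[p[1],p[0]]=(255,0,255); print(n,p,ray(d,px(r['point']),Z[n]))
    # predicted scale plate for hypothesis
    s0=np.array([.4625,.1256]); a=np.deg2rad(10.2); ex=np.array([np.cos(a),np.sin(a)]); ey=np.array([-ex[1],ex[0]])
    for sx,sy in ((1,1),(1,-1),(-1,1),(-1,-1)):
        p=proj(d,[*(s0+.05*sx*ex+.0515*sy*ey),.022]).round().astype(int); im[p[1],p[0]]=(0,0,255)
    for t in np.linspace(0,6.28,24):
        p=proj(d,[*(s0-.26*ey+.0525*np.array([np.cos(t),np.sin(t)])),.006]).round().astype(int); im[p[1],p[0]]=(0,0,255)
    vis.append(im)
t,s=vis
f=lambda im,x,y,w=66,h=50:cv2.resize(im[y-h//2:y+h//2,x-w//2:x+w//2],(264,200),interpolation=cv2.INTER_NEAREST)
g=[[f(t,350,153),f(t,155,275),f(t,244,264,92,70)],[f(t,353,240),f(s,302,175),f(s,354,215)],[f(t,292,156),f(t,435,202),f(s,300,274,92,70)]]
cv2.imwrite('pics/crop1.png',np.vstack([np.hstack(r) for r in g]))
E
```

```text
top 60 mat [ 505.1001 -129.3958] (100.983642578125, 101.86699676513672)
  scale [451.532  123.6766] (120.99555206298828, 101.28097534179688) 10.530755043029785 [[383.0, 162.0], [401.0, 63.0], [520.0, 85.0], [502.0, 185.0]]
dosing_cup_mid [355 155] [ 0.6989 -0.1356]
dosing_cup_mid [398 157] [ 0.6909 -0.234 ]
funnel_mid [155 280] [0.4226 0.326 ]
funnel_mid [105 271] [0.4428 0.4393]
cup_mid [298 159] [ 0.6922 -0.0041]
tamper_mid [440 201] [ 0.5848 -0.3144]
tamper_mid [352 240] [ 0.5029 -0.1169]
side 60 mat [501.7018 -79.9384] (5.157219409942627, 20.301822662353516)
  scale [443.1624 131.4019] (122.8410415649414, 111.28335571289062) 10.206954956054688 [[373.0, 175.0], [393.0, 66.0], [513.0, 88.0], [494.0, 197.0]]
side 75 mat [ 509.8177 -120.0539] (56.2945671081543, 107.94815063476562)
  scale [443.3759 131.6228] (124.20283508300781, 111.7447280883789) 10.256762504577637 [[372.0, 176.0], [392.0, 66.0], [514.0, 88.0], [495.0, 198.0]]
side 90 mat [ 503.0277 -127.8877] (96.79156494140625, 103.92790222167969)
  scale [443.325  131.5705] (125.10936737060547, 114.19525909423828) 10.178194999694824 [[372.0, 177.0], [392.0, 64.0], [515.0, 86.0], [495.0, 199.0]]
dosing_cup_mid [327 158] [ 0.7113 -0.2584]
dosing_cup_mid [300 172] [ 0.7107 -0.1432]
funnel_mid [232 330] [0.4295 0.3235]
funnel_mid [173 365] [0.4436 0.4413]
cup_mid [268 192] [ 0.7046 -0.0161]
tamper_mid [373 154] [ 0.5972 -0.321 ]
```

View pics/crop1.png

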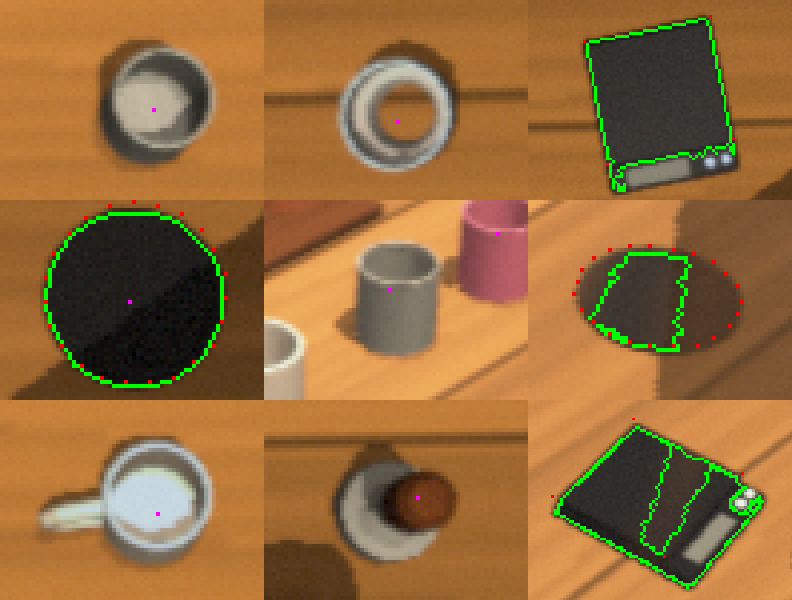

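The crops show the steel cup rim centred near (357.5,152), the funnel collar near (154.8,278.5), the espresso rim near (298,154) with its handle at −col (+y), and the tamper handle near (441,202). The choices are confirmed, so I convert the rim centres to positions.

```bash
python3 - <<'E'
from h import *
np.set_printoptions(precision=4,suppress=True)
d=cap('top')
for n,p,z in (("dose",(357.4,152.1),.06),("funnel",(154.7,278.3),.032),("cup",(297.9,153.9),.056),("tbase",(432.7,204.2),.018),("ttop",(440.7,201.7),.078),("cuphandle",(270,160),.03)): print(n,ray(d,p,z))
d=cap('side')
# side crop rim of dosing cup: crop origin (269,150)
print(ray(d,(134.5/4+269-.4,62/4+150-.4),.06))
E
```

```text
dose [ 0.6989 -0.1365]
funnel [0.4257 0.3237]
cup [ 0.6981 -0.0032]
tbase [ 0.5821 -0.3134]
ttop [ 0.582  -0.3125]
cuphandle [0.69   0.0597]
[ 0.7002 -0.1385]
```

>>> arm_command:
  translation:
    - [0,0,0]
    - [0,0,0]
  rotation:
    - [0,0.1,0]
    - [0,0.1,0]
  grip: [-1,-1]

```text
time_s: 2.1
position: [0.1846, -0.5971, 0.2446]
tcp_rot: [[-0.981, -0.0, 0.194], [-0.194, -0.0, -0.981], [0.0, -1.0, 0.0]]
force: [-0.3, -0.5, 0.2]
opening: 1.001
```

>>> arm_command:
  translation:
    - [-0.88,0,-0.59]
    - [-0.88,0,-0.59]
    - [-0.88,0,-0.59]
    - [-0.88,0,-0.59]
    - [-0.88,0,-0.59]
  rotation:
    - [0,-0.7,0]
    - [0,-0.7,0]
    - [0,-0.7,0]
    - [0,-0.7,0]
    - [0,-0.7,0]
  grip: [-1,-1,-1,-1,-1]

```text
time_s: 2.6
position: [0.245, -0.5368, 0.2447]
tcp_rot: [[-0.592, -0.0, 0.806], [-0.806, -0.0, -0.592], [0.0, -1.0, 0.0]]
force: [0.1, 0.5, -0.0]
opening: 1.002
```

>>> arm_command:
  translation:
    - [-0.92,0,0.4]
    - [-0.92,0,0.4]
    - [-0.92,0,0.4]
    - [-0.92,0,0.4]
    - [-0.92,0,0.4]
  rotation:
    - [0,-0.613,0]
    - [0,-0.613,0]
    - [0,-0.613,0]
    - [0,-0.613,0]
    - [0,-0.613,0]
  grip: [-1,-1,-1,-1,-1]

```text
time_s: 3.1
position: [0.3147, -0.4971, 0.2446]
tcp_rot: [[0.006, -0.0, 1.0], [-1.0, -0.0, 0.006], [0.0, -1.0, -0.0]]
force: [-0.0, -0.2, 0.0]
opening: 1.003
```

```bash
python3 -c "
from h import *
s=bot.read_state();print(np.round(s['joint_positions'],1),s['position'],s['tcp_rot'])"
```

```text
[-68.5  27.4  87.5  -0.   65.1 -68.9] [ 0.31469782 -0.49713281  0.2445808 ] [[ 6.24697076e-03 -7.60377728e-05  9.99980485e-01]
 [-9.99980481e-01 -1.10345212e-04  6.24696235e-03]
 [ 1.09868054e-04 -9.99999991e-01 -7.67256119e-05]]
```

>>> arm_command:
  translation:
    - [-0.9,0,0.96]
    - [-0.9,0,0.96]
    - [-0.9,0,0.96]
  rotation:
    - [0,0,0]
    - [0,0,0]
    - [0,0,0]
  grip: [-1,-1,-1]

```text
time_s: 3.4
position: [0.3939, -0.4213, 0.2445]
tcp_rot: [[0.006, 0.001, 1.0], [-1.0, 0.003, 0.006], [-0.003, -1.0, 0.001]]
force: [-0.2, 0.6, -0.2]
opening: 1.001
```

>>> arm_command:
  translation:
    - [-0.9,0,0.96]
    - [-0.9,0,0.96]
    - [-0.9,0,0.96]
  rotation:
    - [0,0,0]
    - [0,0,0]
    - [0,0,0]
  grip: [-1,-1,-1]

```text
time_s: 3.7
position: [0.4709, -0.3499, 0.2447]
tcp_rot: [[0.006, 0.001, 1.0], [-1.0, 0.001, 0.006], [-0.001, -1.0, 0.001]]
force: [-0.1, 0.2, 0.4]
opening: 0.998
```

>>> arm_command:
  translation:
    - [-0.9,0,0.96]
    - [-0.9,0,0.96]
    - [-0.9,0,0.96]
  rotation:
    - [0,0,0]
    - [0,0,0]
    - [0,0,0]
  grip: [-1,-1,-1]

```text
time_s: 4.0
position: [0.5477, -0.2786, 0.2447]
tcp_rot: [[0.006, 0.002, 1.0], [-1.0, 0.001, 0.006], [-0.001, -1.0, 0.002]]
force: [-0.2, -0.2, -0.2]
opening: 0.999
```

>>> arm_command:
  translation:
    - [-0.9,0,0.96]
    - [-0.9,0,0.96]
    - [-0.9,0,0.96]
  rotation:
    - [0,0,0]
    - [0,0,0]
    - [0,0,0]
  grip: [-1,-1,-1]

```text
time_s: 4.3
position: [0.6245, -0.2071, 0.2446]
tcp_rot: [[0.005, 0.002, 1.0], [-1.0, 0.0, 0.005], [-0.0, -1.0, 0.002]]
force: [-0.8, -0.3, -0.8]
opening: 1.004
```

>>> arm_command:
  translation:
    - [-0.9,0.5,0.96]
    - [-0.9,0.5,0.96]
    - [-0.9,0.5,0.96]
  rotation:
    - [0,0,0]
    - [0,0,0]
    - [0,0,0]
  grip: [-1,-1,-1]

```text
time_s: 4.6
position: [0.6993, -0.1357, 0.2019]
tcp_rot: [[0.003, -0.002, 1.0], [-1.0, 0.002, 0.003], [-0.002, -1.0, -0.002]]
force: [-0.8, -0.1, -0.8]
opening: 0.998
```

>>> arm_command:
  translation:
    - [0,1,0]
    - [0,1,0]
    - [0,1,0]
  rotation:
    - [0,0,0]
    - [0,0,0]
    - [0,0,0]
  grip: [-1,-1,-1]

```text
time_s: 4.9
position: [0.6939, -0.1383, 0.119]
tcp_rot: [[-0.001, -0.012, 1.0], [-1.0, 0.003, -0.001], [-0.003, -1.0, -0.012]]
force: [-0.8, 0.4, -0.1]
opening: 0.999
```

>>> arm_command:
  translation:
    - [0,0.3,0]
    - [0,0.6,0]
    - [0,0.6,0]
  rotation:
    - [0,0,0]
    - [0,0,0]
    - [0,0,0]
  grip: [-1,-1,-1]

```text
time_s: 5.2
position: [0.6965, -0.1389, 0.0752]
tcp_rot: [[-0.001, -0.005, 1.0], [-1.0, 0.001, -0.001], [-0.001, -1.0, -0.005]]
force: [-1.1, -1.0, -0.2]
opening: 0.999
```

```bash
python3 -c "
from h import *
a=cap('top')['image'][100:220,280:440];b=cap('side')['image'][110:230,230:390]
cv2.imwrite('pics/p3.png',np.hstack([cv2.resize(v,(400,300),interpolation=2) for v in (a,b)]))
s=bot.read_state();print(np.round(s['joint_positions'],1),s['position'])"
```

```text
[-20.2  47.8  74.9  -0.   57.2 -20.1] [ 0.69892212 -0.13914166  0.07817875]
```

View pics/p3.png

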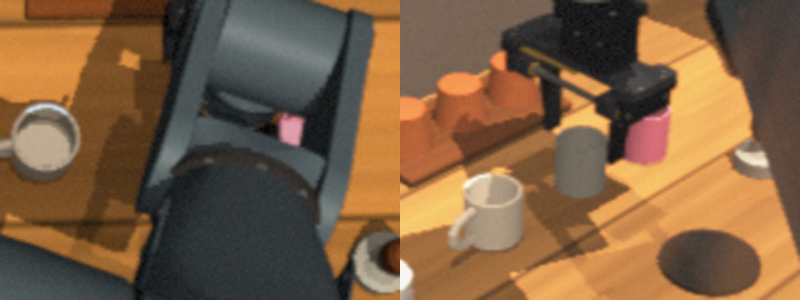

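The side view shows the open fingers straddling the grey cup (around (302,175) in the full picture), with the pink one clear behind. I descend and close.

>>> arm_command:
  translation:
    - [0,0.25,0]
    - [0,0.47,0]
    - [0,0.47,0]
  rotation:
    - [0,0,0]
    - [0,0,0]
    - [0,0,0]
  grip: [-1,-1,-1]

```text
time_s: 5.6
position: [0.6971, -0.1376, 0.0376]
tcp_rot: [[-0.001, -0.003, 1.0], [-1.0, 0.001, -0.001], [-0.001, -1.0, -0.003]]
force: [-1.4, 0.7, -1.0]
opening: 0.998
```

>>> arm_command:
  translation:
    - [0,0,0]
    - [0,0,0]
    - [0,0,0]
    - [0,0,0]
    - [0,0,0]
  rotation:
    - [0,0,0]
    - [0,0,0]
    - [0,0,0]
    - [0,0,0]
    - [0,0,0]
  grip: [1,1,1,1,1]

```text
time_s: 6.1
position: [0.699, -0.1378, 0.0396]
tcp_rot: [[-0.001, 0.001, 1.0], [-1.0, -0.0, -0.001], [0.0, -1.0, 0.001]]
force: [0.3, 0.2, 1.6]
opening: 0.665
```

>>> arm_command:
  translation:
    - [0,0,0]
    - [0,0,0]
    - [0,0,0]
  rotation:
    - [0,0,0]
    - [0,0,0]
    - [0,0,0]
  grip: [1,1,1]

```text
time_s: 6.4
position: [0.699, -0.1378, 0.0396]
tcp_rot: [[-0.001, 0.001, 1.0], [-1.0, -0.0, -0.001], [0.0, -1.0, 0.001]]
force: [0.2, 1.3, 5.0]
opening: 0.667
```

>>> arm_command:
  translation:
    - [0,-0.4,0]
    - [0,-1,0]
    - [0,-1,0]
  rotation:
    - [0,0,0]
    - [0,0,0]
    - [0,0,0]
  grip: [1,1,1]

```text
time_s: 6.7
position: [0.7027, -0.1391, 0.1255]
tcp_rot: [[-0.001, 0.012, 1.0], [-1.0, -0.004, -0.001], [0.004, -1.0, 0.012]]
force: [1.1, -0.8, -0.8]
opening: 0.671
```

>>> arm_command:
  translation:
    - [-0.41,-0.4,-0.37]
    - [-0.82,-0.4,-0.74]
    - [-0.82,-0.4,-0.74]
  rotation:
    - [0,0,0]
    - [0,0,0]
    - [0,0,0]
  grip: [1,1,1]

```text
time_s: 7.0
position: [0.632, -0.0665, 0.1494]
tcp_rot: [[0.002, -0.012, 1.0], [-1.0, 0.005, 0.002], [-0.005, -1.0, -0.012]]
force: [-1.2, 0.1, -2.1]
opening: 0.668
```

>>> arm_command:
  translation:
    - [-0.41,0,-0.37]
    - [-0.82,0,-0.74]
    - [-0.82,0,-0.74]
  rotation:
    - [0,0,0]
    - [0,0,0]
    - [0,0,0]
  grip: [1,1,1]

```text
time_s: 7.3
position: [0.5731, -0.0019, 0.1491]
tcp_rot: [[0.003, -0.012, 1.0], [-1.0, 0.003, 0.003], [-0.004, -1.0, -0.012]]
force: [-0.1, -0.8, -1.6]
opening: 0.672
```

>>> arm_command:
  translation:
    - [-0.41,0,-0.37]
    - [-0.82,0,-0.74]
    - [-0.82,0,-0.74]
  rotation:
    - [0,0,0]
    - [0,0,0]
    - [0,0,0]
  grip: [1,1,1]

```text
time_s: 7.6
position: [0.5145, 0.0626, 0.1495]
tcp_rot: [[0.003, -0.011, 1.0], [-1.0, 0.002, 0.003], [-0.002, -1.0, -0.011]]
force: [0.1, 0.2, -1.5]
opening: 0.666
```

>>> arm_command:
  translation:
    - [-0.41,0,-0.37]
    - [-0.82,0,-0.74]
    - [-0.82,0,-0.74]
    - [-0.82,0,-0.74]
  rotation:
    - [0,0,0]
    - [0,0,0]
    - [0,0,0]
    - [0,0,0]
  grip: [1,1,1,1]

```text
time_s: 8.0
position: [0.4621, 0.1252, 0.1507]
tcp_rot: [[0.001, 0.0, 1.0], [-1.0, -0.0, 0.001], [0.0, -1.0, 0.0]]
force: [1.3, 0.8, -1.3]
opening: 0.668
```

```bash
python3 -c "
from h import *
d=cap('side')
s=bot.read_state();p=np.array(s['position']);print(np.round(s['joint_positions'],1),p)
for r in models.spot_point('side','dosing_cup_mid')[:2]: print(r['conf'],px(r['point']),ray(d,px(r['point']),p[2]-.0096))
print(proj(d,[p[0],p[1],p[2]-.0096]))
cv2.imwrite('pics/p4.png',cv2.resize(d['image'][180:330,200:400],(800,600),interpolation=2))"
```

```text
[  1.7  27.8 107.9  -0.   44.2   1.7] [0.46326871 0.12462891 0.15088546]
0.76 [296.912 223.482] [0.46602435 0.12131434]
0.65 [374.472 157.416] [ 0.5139701  -0.19842054]
[296.72050931 224.86872907]
```

View pics/p4.png

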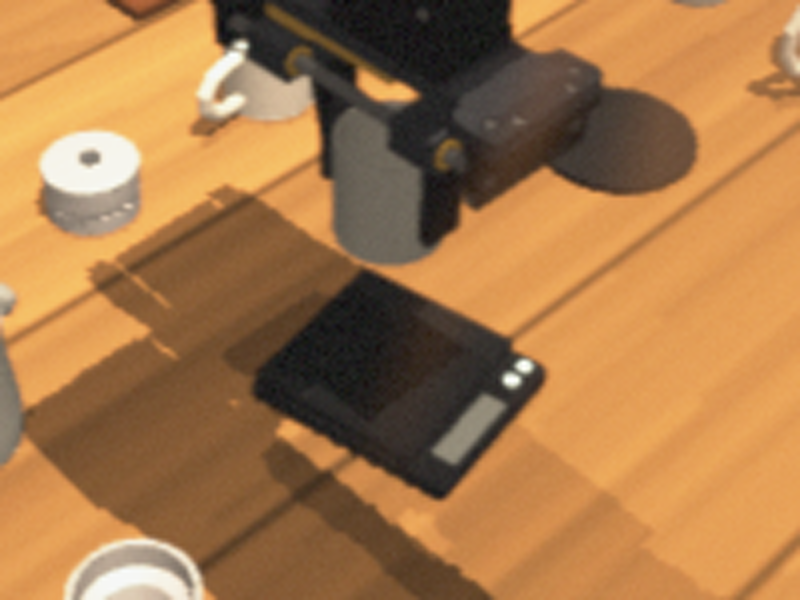

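The side view shows the cup hanging upright between the fingers above the scale, and its column (296.9) agrees with the TCP's (296.7). I lower it.

>>> arm_command:
  translation:
    - [-0.015,0.3,-0.03]
    - [-0.015,0.75,-0.03]
    - [-0.015,0.75,-0.03]
  rotation:
    - [0,0,0]
    - [0,0,0]
    - [0,0,0]
  grip: [1,1,1]

```text
time_s: 8.4
position: [0.4583, 0.1249, 0.0877]
tcp_rot: [[-0.003, -0.007, 1.0], [-1.0, -0.0, -0.003], [0.0, -1.0, -0.007]]
force: [-0.4, -0.2, -1.5]
opening: 0.671
```

>>> arm_command:
  translation:
    - [0,0.1,0]
    - [0,0.2,0]
    - [0,0.3,0]
    - [0,0.35,0]
    - [0,0.35,0]
  rotation:
    - [0,0,0]
    - [0,0,0]
    - [0,0,0]
    - [0,0,0]
    - [0,0,0]
  grip: [1,1,1,1,1]

```text
time_s: 8.9
position: [0.4595, 0.1261, 0.0628]
tcp_rot: [[-0.001, -0.0, 1.0], [-1.0, -0.0, -0.001], [0.0, -1.0, -0.0]]
force: [-0.7, 0.9, -1.1]
opening: 0.667
```

>>> arm_command:
  translation:
    - [0,0,0]
    - [0,0,0]
    - [0,0,0]
  rotation:
    - [0,0,0]
    - [0,0,0]
    - [0,0,0]
  grip: [1,1,1]

```text
time_s: 9.2
position: [0.4597, 0.1261, 0.0633]
tcp_rot: [[-0.001, 0.001, 1.0], [-1.0, 0.0, -0.001], [-0.0, -1.0, 0.001]]
force: [-0.5, 0.1, -1.2]
opening: 0.665
```

>>> arm_command:
  translation:
    - [0,0.015,0.015]
    - [0,0.015,0.015]
  rotation:
    - [0,0,0]
    - [0,0,0]
  grip: [1,1]

```text
time_s: 9.4
position: [0.4611, 0.1261, 0.0618]
tcp_rot: [[-0.001, 0.001, 1.0], [-1.0, 0.0, -0.001], [-0.0, -1.0, 0.001]]
force: [0.0, -0.2, -0.6]
opening: 0.667
```

>>> arm_command:
  translation:
    - [0,0,0]
    - [0,0,0]
    - [0,0,0]
    - [0,0,0]
    - [0,0,0]
  rotation:
    - [0,0,0]
    - [0,0,0]
    - [0,0,0]
    - [0,0,0]
    - [0,0,0]
  grip: [-1,-1,-1,-1,-1]

```text
time_s: 9.9
position: [0.4608, 0.1261, 0.0618]
tcp_rot: [[-0.001, 0.0, 1.0], [-1.0, 0.0, -0.001], [-0.0, -1.0, 0.0]]
force: [0.2, 0.8, -0.1]
opening: 0.978
```

>>> arm_command:
  translation:
    - [0,-0.3,0]
    - [0,-1,0]
    - [0,-1,0]
  rotation:
    - [0,0,0]
    - [0,0,0]
    - [0,0,0]
  grip: [-1,-1,-1]

```text
time_s: 10.2
position: [0.4635, 0.1263, 0.1457]
tcp_rot: [[-0.001, 0.009, 1.0], [-1.0, 0.0, -0.001], [-0.0, -1.0, 0.009]]
force: [0.2, 0.4, -1.0]
opening: 0.999
```

>>> arm_command:
  translation:
    - [-0.4,-0.2,0]
    - [-0.8,-0.2,-0.1]
    - [-0.8,-0.2,-0.1]
  rotation:
    - [0,0,0]
    - [0,0,0]
    - [0,0,0]
  grip: [-1,-1,-1]

```text
time_s: 10.5
position: [0.4518, 0.1926, 0.1581]
tcp_rot: [[0.003, 0.0, 1.0], [-1.0, 0.001, 0.003], [-0.001, -1.0, 0.0]]
force: [0.3, -0.7, -0.6]
opening: 0.998
```

>>> arm_command:
  translation:
    - [-0.6,0,-0.15]
    - [-0.9,0,-0.15]
    - [-0.9,0,-0.15]
  rotation:
    - [0,0,0]
    - [0,0,0]
    - [0,0,0]
  grip: [-1,-1,-1]

```text
time_s: 10.8
position: [0.4406, 0.2639, 0.1573]
tcp_rot: [[0.003, 0.0, 1.0], [-1.0, 0.0, 0.003], [-0.0, -1.0, 0.0]]
force: [-1.2, -0.3, 0.1]
opening: 1.002
```

>>> arm_command:
  translation:
    - [-0.6,0,-0.15]
    - [-0.78,0,-0.17]
    - [-0.78,0,-0.17]
    - [-0.78,0,-0.17]
  rotation:
    - [0,0,0]
    - [0,0,0]
    - [0,0,0]
    - [0,0,0]
  grip: [-1,-1,-1,-1]

```text
time_s: 11.2
position: [0.4272, 0.3232, 0.1573]
tcp_rot: [[-0.0, -0.001, 1.0], [-1.0, -0.001, -0.0], [0.001, -1.0, -0.001]]
force: [0.3, 0.1, 0.3]
opening: 0.999
```

```bash
python3 -c "
from h import *
a=cap('top');print(bot.read_state()['position'])
for r in models.spot_point('top','funnel_mid')[:2]: print(r['conf'],px(r['point']),ray(a,px(r['point']),.022))
for r in models.spot_point('top','dosing_cup_mid')[:3]: print(r['conf'],px(r['point']),ray(a,px(r['point']),.052))
d=cap('side')
for r in models.spot_point('side','funnel_mid')[:2]: print(r['conf'],px(r['point']),ray(d,px(r['point']),.022))
for r in models.spot_point('side','dosing_cup_mid')[:3]: print(r['conf'],px(r['point']),ray(d,px(r['point']),.052))
f=lambda v,x,y:cv2.resize(v['image'][y-50:y+50,x-66:x+66],(396,300),interpolation=0)
cv2.imwrite('pics/p5.png',np.vstack([np.hstack([f(a,155,275),f(a,244,264)]),np.hstack([f(d,231,330),f(d,300,265)])]))"
```

```text
[0.42726145 0.32297064 0.15738632]
0.7 [351.176 237.216] [ 0.50963834 -0.12232184]
0.65 [158.48  277.284] [0.42740745 0.31736887]
0.93 [242.088 259.014] [0.46518999 0.12582216]
0.79 [399.392 155.484] [ 0.69095284 -0.23250173]
0.2 [299.376 160.104] [ 0.68459938 -0.00644631]
0.9 [233.016 337.302] [0.41662853 0.33160306]
0.9 [294.28  254.814] [0.47054129 0.12131562]
0.62 [326.816 161.196] [ 0.67574634 -0.21370962]
```

View pics/p5.png

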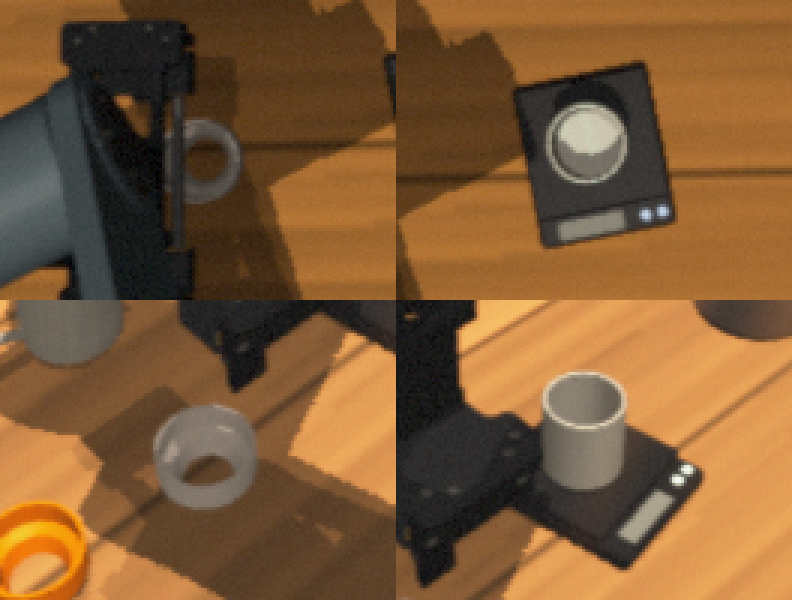

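The cup stands centred on the plate, and the funnel is clear of the fingers. I check the projected centres before descending.

```bash
python3 -c "
from h import *
a=cap('top');d=cap('side')
print(proj(d,[.4272,.323,.022]),proj(d,[.4272,.323,.032]),ray(d,(233.2,330.5),.027))
print('cup rim',ray(a,(241.3,261.4),.082))"
```

```text
[233.11632245 331.0047976 ] [232.75635343 327.66018396] [0.42487458 0.32422803]
cup rim [0.46035739 0.12597901]
```

>>> arm_command:
  translation:
    - [0,0.5,0]
    - [0,1,0]
    - [0,1,0]
  rotation:
    - [0,0,0]
    - [0,0,0]
    - [0,0,0]
  grip: [-1,-1,-1]

```text
time_s: 11.9
position: [0.424, 0.3226, 0.0734]
tcp_rot: [[-0.001, -0.01, 1.0], [-1.0, -0.005, -0.001], [0.005, -1.0, -0.01]]
force: [-2.1, 0.1, 0.9]
opening: 0.999
```

>>> arm_command:
  translation:
    - [0,0.3,0]
    - [0,0.6,0]
    - [0,0.6,0]
  rotation:
    - [0,0,0]
    - [0,0,0]
    - [0,0,0]
  grip: [-1,-1,-1]

```text
time_s: 12.2
position: [0.4265, 0.324, 0.029]
tcp_rot: [[-0.001, -0.003, 1.0], [-1.0, -0.001, -0.001], [0.001, -1.0, -0.003]]
force: [0.1, -0.2, -0.6]
opening: 1.003
```

>>> arm_command:
  translation:
    - [0,0,0]
    - [0,0,0]
    - [0,0,0]
    - [0,0,0]
    - [0,0,0]
  rotation:
    - [0,0,0]
    - [0,0,0]
    - [0,0,0]
    - [0,0,0]
    - [0,0,0]
  grip: [1,1,1,1,1]

```text
time_s: 12.7
position: [0.4277, 0.3248, 0.0308]
tcp_rot: [[-0.001, 0.001, 1.0], [-1.0, 0.001, -0.001], [-0.001, -1.0, 0.001]]
force: [-0.6, 0.5, 5.0]
opening: 0.712
```

>>> arm_command:
  translation:
    - [0,0,0]
    - [0,0,0]
    - [0,0,0]
  rotation:
    - [0,0,0]
    - [0,0,0]
    - [0,0,0]
  grip: [1,1,1]

```text
time_s: 13.0
position: [0.4277, 0.3248, 0.0308]
tcp_rot: [[-0.001, 0.001, 1.0], [-1.0, 0.001, -0.001], [-0.001, -1.0, 0.001]]
force: [-0.6, -0.2, 7.0]
opening: 0.717
```

>>> arm_command:
  translation:
    - [0,-0.4,0]
    - [0,-1,0]
    - [0,-1,0]
  rotation:
    - [0,0,0]
    - [0,0,0]
    - [0,0,0]
  grip: [1,1,1]

```text
time_s: 13.3
position: [0.4306, 0.3263, 0.1147]
tcp_rot: [[-0.001, 0.01, 1.0], [-1.0, 0.005, -0.001], [-0.005, -1.0, 0.01]]
force: [0.9, 0.5, -1.4]
opening: 0.713
```

>>> arm_command:
  translation:
    - [0.3,-0.5,0]
    - [0.6,-0.9,0.1]
    - [0.6,-0.9,0.1]
  rotation:
    - [0,0,0]
    - [0,0,0]
    - [0,0,0]
  grip: [1,1,1]

```text
time_s: 13.6
position: [0.4381, 0.2755, 0.1849]
tcp_rot: [[-0.003, 0.008, 1.0], [-1.0, 0.002, -0.003], [-0.002, -1.0, 0.008]]
force: [0.8, 0.6, -0.7]
opening: 0.71
```

>>> arm_command:
  translation:
    - [0.5,0,0.1]
    - [0.9,0,0.15]
    - [0.9,0,0.15]
  rotation:
    - [0,0,0]
    - [0,0,0]
    - [0,0,0]
  grip: [1,1,1]

```text
time_s: 13.9
position: [0.4467, 0.202, 0.1806]
tcp_rot: [[-0.004, -0.003, 1.0], [-1.0, -0.001, -0.004], [0.001, -1.0, -0.002]]
force: [1.1, 0.7, -1.2]
opening: 0.713
```

>>> arm_command:
  translation:
    - [0.5,0,0.1]
    - [0.9,0,0.16]
    - [0.9,0,0.16]
    - [0.9,0,0.16]
    - [0.9,0,0.16]
  rotation:
    - [0,0,0]
    - [0,0,0]
    - [0,0,0]
    - [0,0,0]
    - [0,0,0]
  grip: [1,1,1,1,1]

```text
time_s: 14.4
position: [0.4593, 0.1336, 0.1812]
tcp_rot: [[0.0, -0.001, 1.0], [-1.0, 0.001, 0.0], [-0.001, -1.0, -0.001]]
force: [-0.2, 0.2, -0.7]
opening: 0.71
```

```bash
python3 -c "
from h import *
d=cap('side');p=np.array(bot.read_state()['position']);print(p)
print(proj(d,[p[0],p[1],p[2]-.0088]))
for r in models.spot_point('side','funnel_mid')[:2]: print(r['conf'],px(r['point']))
for r in models.recognise('side','funnel_mid')[:2]: print(r['conf'],np.array(r['extent'])*[560,420,560,420])
print(proj(d,[.4605,.126,.082]))
cv2.imwrite('pics/p6.png',cv2.resize(d['image'][160:310,200:400],(800,600),interpolation=2))"
```

```text
[0.45935109 0.13371395 0.18134871]
[295.25931118 215.41633445]
0.98 [172.928 368.214]
0.56 [297.024 216.384]
0.82 [157.304 347.886 194.824 388.416]
0.65 [279.216 203.196 308.392 228.312]
[296.44708257 247.85845201]
```

View pics/p6.png

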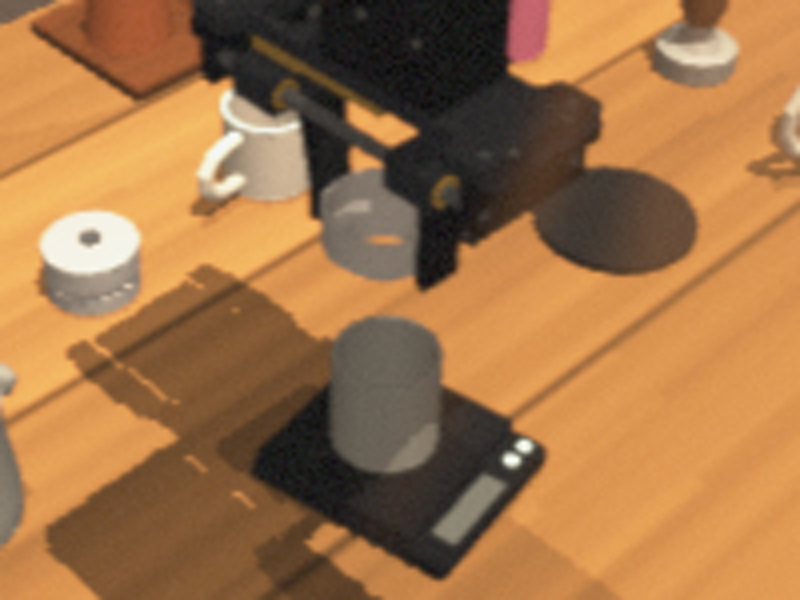

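The funnel's left edge is at crop 320, so its centre is at column 295.5, against the TCP's 295.3. It is centred in the grip. I align it over the cup and lower.

>>> arm_command:
  translation:
    - [0.09,0,0.015]
    - [0.09,0.25,0.015]
    - [0.09,0.5,0.015]
    - [0.09,0.6,0.015]
    - [0.09,0.6,0.015]
  rotation:
    - [0,0,0]
    - [0,0,0]
    - [0,0,0]
    - [0,0,0]
    - [0,0,0]
  grip: [1,1,1,1,1]

```text
time_s: 15.05
position: [0.4604, 0.1252, 0.1329]
tcp_rot: [[-0.001, -0.003, 1.0], [-1.0, -0.0, -0.001], [0.0, -1.0, -0.003]]
force: [-0.8, -0.5, -0.3]
opening: 0.712
```

>>> arm_command:
  translation:
    - [0,0,0]
    - [0,0,0]
  rotation:
    - [0,0,0]
    - [0,0,0]
  grip: [1,1]

```text
time_s: 15.25
position: [0.4618, 0.1253, 0.1345]
tcp_rot: [[-0.001, 0.002, 1.0], [-1.0, 0.0, -0.001], [-0.0, -1.0, 0.002]]
force: [-0.1, 0.2, -1.0]
opening: 0.712
```

>>> arm_command:
  translation:
    - [-0.01,0.1,-0.015]
    - [-0.01,0.2,-0.015]
    - [-0.01,0.3,-0.015]
    - [-0.01,0.38,-0.015]
    - [-0.01,0.38,-0.015]
  rotation:
    - [0,0,0]
    - [0,0,0]
    - [0,0,0]
    - [0,0,0]
    - [0,0,0]
  grip: [1,1,1,1,1]

```text
time_s: 15.75
position: [0.4594, 0.126, 0.1022]
tcp_rot: [[-0.001, -0.002, 1.0], [-1.0, -0.0, -0.001], [0.0, -1.0, -0.002]]
force: [0.0, -0.4, -0.8]
opening: 0.712
```

>>> arm_command:
  translation:
    - [0,0.01,0]
    - [0,0.02,0]
    - [0,0.02,0]
  rotation:
    - [0,0,0]
    - [0,0,0]
    - [0,0,0]
  grip: [1,1,1]

```text
time_s: 16.05
position: [0.46, 0.1261, 0.1018]
tcp_rot: [[-0.001, 0.0, 1.0], [-1.0, 0.0, -0.001], [-0.0, -1.0, 0.0]]
force: [1.1, 0.1, -0.9]
opening: 0.712
```

>>> arm_command:
  translation:
    - [0,0.008,0]
    - [0,0.008,0]
    - [0,0.008,0]
    - [0,0.008,0]
    - [0,0.008,0]
  rotation:
    - [0,0,0]
    - [0,0,0]
    - [0,0,0]
    - [0,0,0]
    - [0,0,0]
  grip: [1,-1,-1,-1,-1]

```text
time_s: 16.55
position: [0.46, 0.1261, 0.1012]
tcp_rot: [[-0.001, 0.0, 1.0], [-1.0, 0.0, -0.001], [-0.0, -1.0, 0.0]]
force: [-0.6, -0.2, -0.3]
opening: 0.965
```

>>> arm_command:
  translation:
    - [0,0,0]
    - [0,-0.2,0]
    - [0,-0.7,0]
    - [0,-1,0]
    - [0,-1,0]
  rotation:
    - [0,0,0]
    - [0,0,0]
    - [0,0,0]
    - [0,0,0]
    - [0,0,0]
  grip: [-1,-1,-1,-1,-1]

```text
time_s: 17.05
position: [0.4622, 0.1263, 0.1841]
tcp_rot: [[-0.001, 0.008, 1.0], [-1.0, 0.0, -0.001], [-0.0, -1.0, 0.008]]
force: [-0.2, -0.1, -0.7]
opening: 0.998
```

>>> arm_command:
  translation:
    - [0.5,0,0.1]
    - [0.92,-0.1,0.26]
    - [0.92,-0.1,0.26]
  rotation:
    - [0,0,0]
    - [0,0,0]
    - [0,0,0]
  grip: [-1,-1,-1]

```text
time_s: 17.35
position: [0.4832, 0.0493, 0.1892]
tcp_rot: [[-0.004, 0.004, 1.0], [-1.0, -0.001, -0.004], [0.001, -1.0, 0.004]]
force: [0.0, 0.1, 0.4]
opening: 1.001
```

>>> arm_command:
  translation:
    - [0.5,0,0.1]
    - [0.92,0,0.26]
    - [0.92,0,0.26]
  rotation:
    - [0,0,0]
    - [0,0,0]
    - [0,0,0]
  grip: [-1,-1,-1]

```text
time_s: 17.65
position: [0.5034, -0.0242, 0.1884]
tcp_rot: [[-0.005, 0.002, 1.0], [-1.0, -0.001, -0.005], [0.001, -1.0, 0.002]]
force: [0.3, 0.1, 0.6]
opening: 1.005
```

>>> arm_command:
  translation:
    - [0.5,0,0.1]
    - [0.92,0,0.26]
    - [0.92,0,0.26]
  rotation:
    - [0,0,0]
    - [0,0,0]
    - [0,0,0]
  grip: [-1,-1,-1]

```text
time_s: 17.95
position: [0.524, -0.0976, 0.1885]
tcp_rot: [[-0.004, 0.002, 1.0], [-1.0, -0.001, -0.004], [0.001, -1.0, 0.002]]
force: [-0.1, 0.4, -0.8]
opening: 1.0
```

```bash
python3 -c "
from h import *
a=cap('top');d=cap('side');s=bot.read_state();print(s['position'],np.round(s['joint_positions'],1))
f=lambda v,x,y:cv2.resize(v['image'][y-50:y+50,x-66:x+66],(396,300),interpolation=0)
cv2.imwrite('pics/p7.png',np.vstack([np.hstack([f(a,244,264),f(a,430,202)]),np.hstack([f(d,300,250),f(d,375,160)])]))
for r in models.spot_point('side','tamper_mid')[:1]: print(r['conf'],px(r['point']),ray(d,px(r['point']),.065))
for r in models.spot_point('top','tamper_mid')[:1]: print(r['conf'],px(r['point']),ray(a,px(r['point']),.065))
"
```

```text
[ 0.52118574 -0.09396625  0.18806926] [-22.3  27.5  99.    0.   53.8 -22.3]
0.61 [374.92  156.114] [ 0.58724896 -0.31699194]
0.87 [440.384 204.204] [ 0.57766018 -0.31583676]
```

View pics/p7.png

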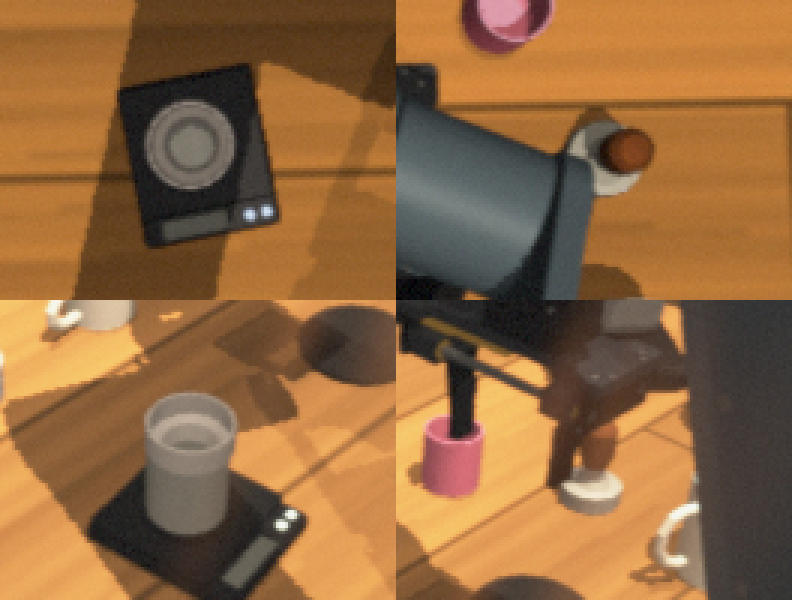

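The funnel sits level in the cup (collar on the rim, concentric in the top view). Next is the tamper at about (0.583,-0.314).

>>> arm_command:
  translation:
    - [0.5,0,0.1]
    - [0.91,0,0.26]
    - [0.91,0,0.26]
  rotation:
    - [0,0,0]
    - [0,0,0]
    - [0,0,0]
  grip: [-1,-1,-1]

```text
time_s: 18.45
position: [0.5449, -0.1701, 0.1893]
tcp_rot: [[-0.002, 0.003, 1.0], [-1.0, -0.003, -0.002], [0.003, -1.0, 0.003]]
force: [-0.4, 0.8, -0.6]
opening: 1.0
```

>>> arm_command:
  translation:
    - [0.5,0,0.1]
    - [0.91,0,0.26]
    - [0.91,0,0.26]
  rotation:
    - [0,0,0]
    - [0,0,0]
    - [0,0,0]
  grip: [-1,-1,-1]

```text
time_s: 18.75
position: [0.5653, -0.2429, 0.1892]
tcp_rot: [[-0.002, 0.003, 1.0], [-1.0, -0.003, -0.002], [0.003, -1.0, 0.003]]
force: [1.1, 0.9, -0.2]
opening: 0.999
```

>>> arm_command:
  translation:
    - [0.5,0,0.1]
    - [0.91,0,0.26]
    - [0.91,0,0.26]
    - [0.91,0,0.26]
    - [0.91,0,0.26]
  rotation:
    - [0,0,0]
    - [0,0,0]
    - [0,0,0]
    - [0,0,0]
    - [0,0,0]
  grip: [-1,-1,-1,-1,-1]

```text
time_s: 19.25
position: [0.5836, -0.3104, 0.1886]
tcp_rot: [[0.001, -0.002, 1.0], [-1.0, 0.002, 0.001], [-0.002, -1.0, -0.002]]
force: [0.7, -0.3, -0.9]
opening: 0.998
```

>>> arm_command:
  translation:
    - [0,0.3,0]
    - [0,0.6,0]
    - [0,0.6,0]
    - [0,0.6,0]
  rotation:
    - [0,0,0]
    - [0,0,0]
    - [0,0,0]
    - [0,0,0]
  grip: [-1,-1,-1,-1]

```text
time_s: 19.65
position: [0.5841, -0.3116, 0.1411]
tcp_rot: [[0.0, -0.001, 1.0], [-1.0, 0.001, 0.0], [-0.001, -1.0, -0.001]]
force: [-0.1, -0.2, 0.3]
opening: 0.999
```

>>> arm_command:
  translation:
    - [0.03,0,0]
    - [0.03,0.3,0]
    - [0.03,0.6,0]
    - [0.03,0.9,0]
    - [0.03,0.9,0]
  rotation:
    - [0,0,0]
    - [0,0,0]
    - [0,0,0]
    - [0,0,0]
    - [0,0,0]
  grip: [-1,-1,-1,-1,-1]

```text
time_s: 20.15
position: [0.583, -0.3146, 0.0672]
tcp_rot: [[-0.001, -0.004, 1.0], [-1.0, 0.003, -0.001], [-0.003, -1.0, -0.004]]
force: [-0.9, 0.3, 0.1]
opening: 1.001
```

```bash
python3 -c "
from h import *
d=cap('side');a=cap('top');p=np.array(bot.read_state()['position']);print(p, proj(d,[p[0],p[1],.065]),proj(d,[p[0],p[1],.086]),proj(d,[p[0],p[1],.018]))
im=d['image']
for z in (.086,.065,.018):
  q=proj(d,[p[0],p[1],z]).round().astype(int); im[q[1],q[0]]=(0,255,0)
f=lambda im,x,y:cv2.resize(im[y-38:y+38,x-50:x+50],(400,300),interpolation=0)
cv2.imwrite('pics/p8.png',np.hstack([f(im,375,160),f(a['image'],435,202)]))"
```

```text
[ 0.58493705 -0.31600682  0.07013892] [375.3773082  156.54403232] [376.43241997 150.04178993] [373.09635667 170.60064715]
```

View pics/p8.png

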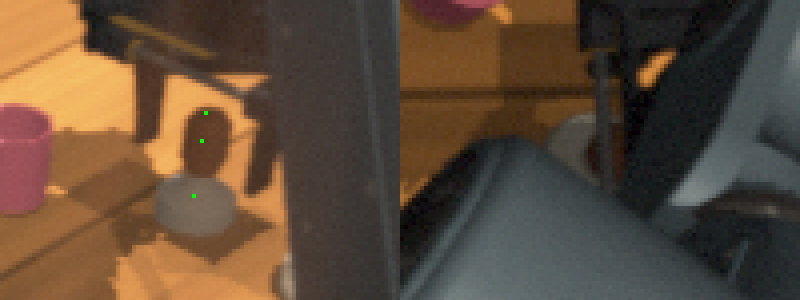

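The tamper handle stands between the fingers, about 1 px right of the TCP axis. I grip it.

>>> arm_command:
  translation:
    - [0.01,0.03,0]
    - [0.01,0.03,0]
    - [0.01,0.03,0]
    - [0.01,0.03,0]
    - [0.01,0.03,0]
  rotation:
    - [0,0,0]
    - [0,0,0]
    - [0,0,0]
    - [0,0,0]
    - [0,0,0]
  grip: [-1,1,1,1,1]

```text
time_s: 20.75
position: [0.5845, -0.3165, 0.0671]
tcp_rot: [[-0.001, 0.0, 1.0], [-1.0, -0.0, -0.001], [0.0, -1.0, 0.0]]
force: [-0.3, 0.5, 0.4]
opening: 0.72
```

>>> arm_command:
  translation:
    - [0,0,0]
    - [0,0,0]
    - [0,0,0]
    - [0,0,0]
    - [0,0,0]
  rotation:
    - [0,0,0]
    - [0,0,0]
    - [0,0,0]
    - [0,0,0]
    - [0,0,0]
  grip: [1,1,1,1,1]

```text
time_s: 21.25
position: [0.584, -0.3163, 0.0666]
tcp_rot: [[-0.001, -0.001, 1.0], [-1.0, 0.0, -0.001], [-0.0, -1.0, -0.001]]
force: [-0.9, -0.1, 1.2]
opening: 0.373
```

>>> arm_command:
  translation:
    - [0,0,0]
    - [0,0,0]
    - [0,0,0]
    - [0,0,0]
    - [0,0,0]
  rotation:
    - [0,0,0]
    - [0,0,0]
    - [0,0,0]
    - [0,0,0]
    - [0,0,0]
  grip: [1,1,1,1,1]

```text
time_s: 21.75
position: [0.5843, -0.3163, 0.0666]
tcp_rot: [[-0.001, -0.0, 1.0], [-1.0, 0.0, -0.001], [-0.0, -1.0, -0.0]]
force: [-0.0, 0.4, -0.4]
opening: 0.378
```

>>> arm_command:
  translation:
    - [0,-0.2,0]
    - [0,-0.5,0]
    - [0,-0.9,0]
    - [0,-0.9,0]
  rotation:
    - [0,0,0]
    - [0,0,0]
    - [0,0,0]
    - [0,0,0]
  grip: [1,1,1,1]

```text
time_s: 22.15
position: [0.5878, -0.3186, 0.1445]
tcp_rot: [[-0.001, 0.01, 1.0], [-1.0, -0.007, -0.001], [0.007, -1.0, 0.01]]
force: [1.1, -0.4, -1.7]
opening: 0.378
```

>>> arm_command:
  translation:
    - [-0.4,0,-0.15]
    - [-0.77,0,-0.33]
    - [-0.77,0,-0.33]
  rotation:
    - [0,0,0]
    - [0,0,0]
    - [0,0,0]
  grip: [1,1,1]

```text
time_s: 22.45
position: [0.5543, -0.2493, 0.1376]
tcp_rot: [[0.001, -0.007, 1.0], [-1.0, 0.006, 0.001], [-0.006, -1.0, -0.007]]
force: [0.5, 0.2, -2.9]
opening: 0.378
```

>>> arm_command:
  translation:
    - [-0.4,0,-0.15]
    - [-0.77,0,-0.33]
    - [-0.77,0,-0.33]
  rotation:
    - [0,0,0]
    - [0,0,0]
    - [0,0,0]
  grip: [1,1,1]

```text
time_s: 22.75
position: [0.5281, -0.1884, 0.1378]
tcp_rot: [[0.002, -0.006, 1.0], [-1.0, 0.005, 0.002], [-0.005, -1.0, -0.006]]
force: [-0.6, -0.1, -1.9]
opening: 0.381
```

>>> arm_command:
  translation:
    - [-0.4,0,-0.15]
    - [-0.77,0,-0.33]
    - [-0.77,0,-0.33]
    - [-0.77,0,-0.33]
    - [-0.77,0,-0.33]
  rotation:
    - [0,0,0]
    - [0,0,0]
    - [0,0,0]
    - [0,0,0]
    - [0,0,0]
  grip: [1,1,1,1,1]

```text
time_s: 23.25
position: [0.5068, -0.1328, 0.139]
tcp_rot: [[-0.001, 0.002, 1.0], [-1.0, -0.001, -0.001], [0.001, -1.0, 0.002]]
force: [-0.5, -0.2, -2.1]
opening: 0.377
```

>>> arm_command:
  translation:
    - [0,0.2,0]
    - [0,0.4,0]
    - [0,0.6,0]
    - [0,0.6,0]
    - [0,0.6,0]
  rotation:
    - [0,0,0]
    - [0,0,0]
    - [0,0,0]
    - [0,0,0]
    - [0,0,0]
  grip: [1,1,1,1,1]

```text
time_s: 23.75
position: [0.506, -0.1325, 0.0907]
tcp_rot: [[-0.002, 0.001, 1.0], [-1.0, -0.0, -0.002], [0.0, -1.0, 0.001]]
force: [-0.8, -0.3, -2.7]
opening: 0.378
```

```bash
python3 -c "
from h import *
d=cap('side');p=np.array(bot.read_state()['position']);print(p)
im=d['image']
def ring(c,r,col):
  for t in np.linspace(0,6.28,40):
    q=proj(d,[c[0]+r*np.cos(t),c[1]+r*np.sin(t),c[2]]).round().astype(int); im[q[1],q[0]]=col
ring((p[0],p[1],p[2]-.0666),.029,(0,255,0)); ring((.5055,-.1302,.006),.0525,(0,0,255))
cv2.imwrite('pics/p9.png',cv2.resize(im[150:240,300:420],(800,600),interpolation=0))"
```

```text
[ 0.50621904 -0.13246221  0.09111075]
```

View pics/p9.png

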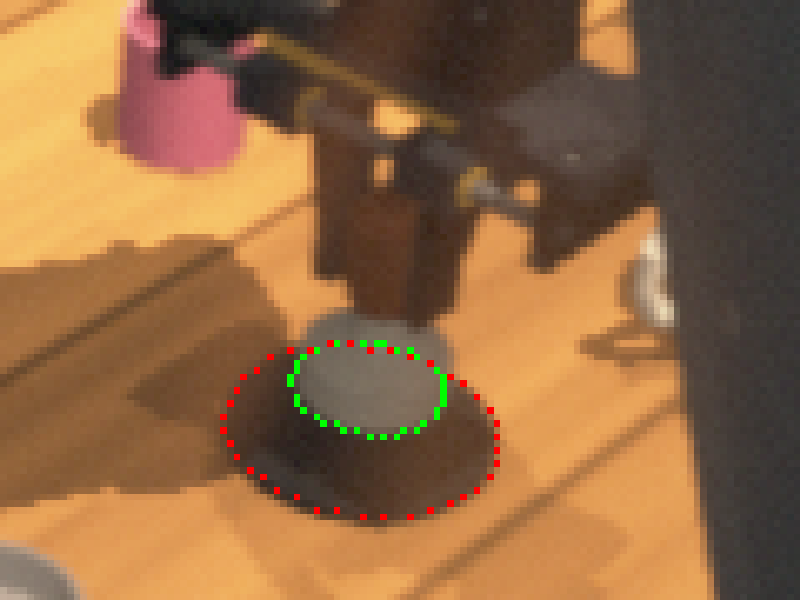

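The tamper base centre in the side view is at crop x≈376, against 369 predicted for the TCP, so it sits about 2–3 mm to −y of the TCP. I correct part of that, place it and check from above afterwards.

>>> arm_command:
  translation:
    - [-0.045,0,-0.01]
    - [-0.045,0.1,-0.01]
    - [-0.045,0.18,-0.01]
    - [-0.045,0.22,-0.01]
    - [-0.045,0.22,-0.01]
  rotation:
    - [0,0,0]
    - [0,0,0]
    - [0,0,0]
    - [0,0,0]
    - [0,0,0]
  grip: [1,1,1,1,1]

```text
time_s: 24.3
position: [0.5044, -0.1278, 0.0728]
tcp_rot: [[-0.001, -0.001, 1.0], [-1.0, 0.0, -0.001], [-0.0, -1.0, -0.001]]
force: [-0.5, -0.3, -2.6]
opening: 0.381
```

>>> arm_command:
  translation:
    - [0,0,0]
    - [0,0,0]
  rotation:
    - [0,0,0]
    - [0,0,0]
  grip: [1,1]

```text
time_s: 24.5
position: [0.5046, -0.128, 0.0731]
tcp_rot: [[-0.001, 0.0, 1.0], [-1.0, -0.0, -0.001], [0.0, -1.0, 0.0]]
force: [-0.1, -0.5, -3.1]
opening: 0.379
```

>>> arm_command:
  translation:
    - [0,0.006,0.01]
    - [0,0.006,0.01]
    - [0,0.006,0.01]
    - [0,0.006,0.01]
    - [0,0.006,0.01]
  rotation:
    - [0,0,0]
    - [0,0,0]
    - [0,0,0]
    - [0,0,0]
    - [0,0,0]
  grip: [1,1,-1,-1,-1]

```text
time_s: 25.0
position: [0.5056, -0.1281, 0.0729]
tcp_rot: [[-0.001, 0.001, 1.0], [-1.0, -0.0, -0.001], [0.0, -1.0, 0.001]]
force: [0.4, 0.2, -0.6]
opening: 0.567
```

>>> arm_command:
  translation:
    - [0,0,0]
    - [0,-0.2,0]
    - [0,-0.7,0]
    - [0,-1,0]
    - [0,-1,0]
  rotation:
    - [0,0,0]
    - [0,0,0]
    - [0,0,0]
    - [0,0,0]
    - [0,0,0]
  grip: [-1,-1,-1,-1,-1]

```text
time_s: 25.5
position: [0.5075, -0.1289, 0.1559]
tcp_rot: [[-0.001, 0.007, 1.0], [-1.0, -0.003, -0.001], [0.003, -1.0, 0.007]]
force: [0.2, -0.0, -0.4]
opening: 0.973
```

>>> arm_command:
  translation:
    - [-0.2,0,0.4]
    - [-0.5,0,0.8]
    - [-0.5,0,0.8]
  rotation:
    - [0,0,0]
    - [0,0,0]
    - [0,0,0]
  grip: [-1,-1,-1]

```text
time_s: 25.8
position: [0.5729, -0.0862, 0.1522]
tcp_rot: [[0.002, 0.004, 1.0], [-1.0, -0.0, 0.002], [0.0, -1.0, 0.004]]
force: [0.3, 0.2, 0.1]
opening: 0.999
```

>>> arm_command:
  translation:
    - [-0.2,0,0.4]
    - [-0.5,0,0.8]
    - [-0.5,0,0.8]
  rotation:
    - [0,0,0]
    - [0,0,0]
    - [0,0,0]
  grip: [-1,-1,-1]

```text
time_s: 26.1
position: [0.6363, -0.0461, 0.1517]
tcp_rot: [[0.002, 0.003, 1.0], [-1.0, 0.0, 0.002], [-0.0, -1.0, 0.003]]
force: [-0.5, -0.6, 0.6]
opening: 0.999
```

>>> arm_command:
  translation:
    - [-0.2,0,0.4]
    - [-0.5,0,0.8]
    - [-0.5,0,0.8]
    - [-0.5,0,0.8]
  rotation:
    - [0,0,0]
    - [0,0,0]
    - [0,0,0]
    - [0,0,0]
  grip: [-1,-1,-1,-1]

```text
time_s: 26.5
position: [0.696, -0.008, 0.151]
tcp_rot: [[0.0, -0.004, 1.0], [-1.0, -0.0, 0.0], [0.0, -1.0, -0.004]]
force: [-0.1, -0.8, 0.3]
opening: 1.001
```

```bash
cat >> h.py <<'E'
def ring(d,im,c,r,col,n=40):
  for t in np.linspace(0,6.28,n):
    q=proj(d,[c[0]+r*np.cos(t),c[1]+r*np.sin(t),c[2]]).round().astype(int); im[q[1],q[0]]=col
E
python3 -c "
from h import *
out=[]
s=bot.read_state();print(s['position'])
for c,m,e in (('top',(353,240),(290,158)),('side',(350,200),(265,195))):
  d=cap(c);im=d['image'].copy()
  ring(d,im,(.5055,-.1302,.006),.0525,(0,0,255))
  ring(d,im,(.5055,-.1302,.024),.029,(0,255,0))
  f=lambda x,y:cv2.resize(im[y-38:y+38,x-50:x+50],(400,300),interpolation=0)
  out.append(np.hstack([f(*m),f(*e)]))
cv2.imwrite('pics/p10.png',np.vstack(out))"
```

```text
[ 0.69600981 -0.00803166  0.15104839]
```

View pics/p10.png

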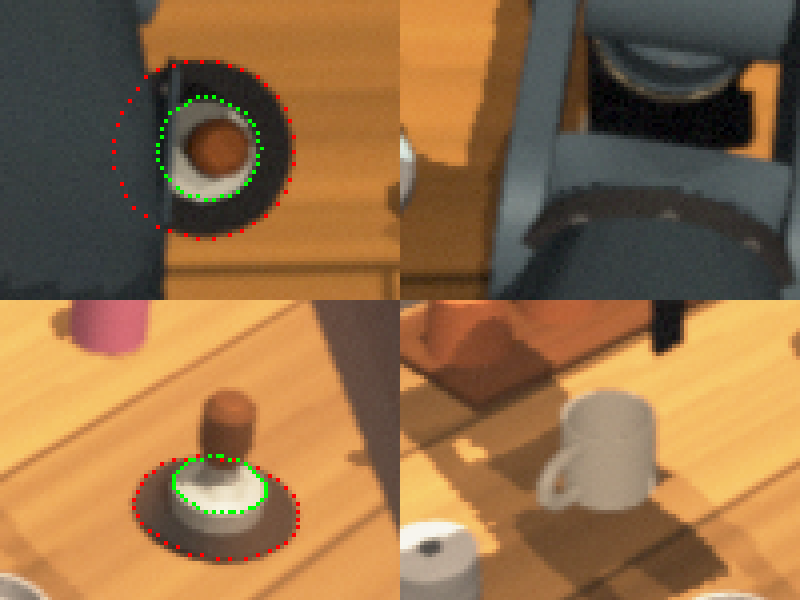

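The tamper stands centred on the mat (rings agree to ~1 mm in both views). The espresso cup's handle points to +y, so the present x-wise jaw suits it. I check its axis by projection.

```bash
python3 -c "
from h import *
d=cap('side');p=bot.read_state()['position'];print(p)
for q in ((.698,-.0035),(.696,-.006),(.696,-.008)): print(q,proj(d,[*q,.028]))
for r in models.spot_point('side','cup_mid')[:1]: print(r['conf'],px(r['point']),ray(d,px(r['point']),.028))
"
```

```text
[ 0.69560177 -0.00897575  0.15184048]
(0.698, -0.0035) [266.54497544 194.50408875]
(0.696, -0.006) [267.76174062 194.44712988]
(0.696, -0.008) [268.32618647 194.14159621]
0.85 [267.008 190.806] [ 0.70962072 -0.01560174]
```

>>> arm_command:
  translation:
    - [-0.07,0,0.03]
    - [-0.07,0.3,0.03]
    - [-0.07,0.6,0.03]
    - [-0.07,0.6,0.03]
    - [-0.07,0.6,0.03]
  rotation:
    - [0,0,0]
    - [0,0,0]
    - [0,0,0]
    - [0,0,0]
    - [0,0,0]
  grip: [-1,-1,-1,-1,-1]

```text
time_s: 27.2
position: [0.6995, -0.0025, 0.1046]
tcp_rot: [[-0.001, -0.001, 1.0], [-1.0, 0.0, -0.001], [-0.0, -1.0, -0.001]]
force: [0.3, 0.8, 0.7]
opening: 0.999
```

>>> arm_command:
  translation:
    - [0,0,0]
    - [0,0,0]
  rotation:
    - [0,0,0]
    - [0,0,0]
  grip: [-1,-1]

```text
time_s: 27.4
position: [0.7008, -0.0027, 0.1063]
tcp_rot: [[-0.001, 0.003, 1.0], [-1.0, -0.0, -0.001], [0.0, -1.0, 0.003]]
force: [-0.2, -1.4, 0.5]
opening: 1.002
```

Correct x by −2.5 mm and y by −1 mm, then down and close.

>>> arm_command:
  translation:
    - [0.01,0.2,-0.03]
    - [0.01,0.5,-0.03]
    - [0.01,0.7,-0.03]
    - [0.01,0.9,-0.03]
    - [0.01,0.9,-0.03]
  rotation:
    - [0,0,0]
    - [0,0,0]
    - [0,0,0]
    - [0,0,0]
    - [0,0,0]
  grip: [-1,-1,-1,-1,-1]

```text
time_s: 27.9
position: [0.6958, -0.0031, 0.0302]
tcp_rot: [[-0.001, -0.004, 1.0], [-1.0, 0.001, -0.001], [-0.001, -1.0, -0.004]]
force: [0.1, -0.9, 0.4]
opening: 0.996
```

>>> arm_command:
  translation:
    - [0,0,0]
    - [0,0,0]
    - [0,0,0]
    - [0,0,0]
    - [0,0,0]
  rotation:
    - [0,0,0]
    - [0,0,0]
    - [0,0,0]
    - [0,0,0]
    - [0,0,0]
  grip: [1,1,1,1,1]

```text
time_s: 28.4
position: [0.6979, -0.0034, 0.0336]
tcp_rot: [[-0.001, 0.001, 1.0], [-1.0, -0.0, -0.001], [0.0, -1.0, 0.001]]
force: [-0.5, 0.5, 2.1]
opening: 0.706
```

>>> arm_command:
  translation:
    - [0,0,0]
    - [0,0,0]
    - [0,0,0]
  rotation:
    - [0,0,0]
    - [0,0,0]
    - [0,0,0]
  grip: [1,1,1]

```text
time_s: 28.7
position: [0.6979, -0.0034, 0.0335]
tcp_rot: [[-0.001, 0.001, 1.0], [-1.0, -0.0, -0.001], [0.0, -1.0, 0.001]]
force: [-0.6, -0.7, 5.4]
opening: 0.705
```

>>> arm_command:
  translation:
    - [0,-0.3,0]
    - [0,-0.7,0]
    - [0,-1,0]
    - [0,-1,0]
  rotation:
    - [0,0,0]
    - [0,0,0]
    - [0,0,0]
    - [0,0,0]
  grip: [1,1,1,1]

```text
time_s: 29.1
position: [0.6999, -0.0036, 0.116]
tcp_rot: [[-0.001, 0.007, 1.0], [-1.0, -0.001, -0.001], [0.001, -1.0, 0.007]]
force: [1.2, -0.0, -1.7]
opening: 0.705
```

>>> arm_command:
  translation:
    - [0,0,-0.4]
    - [0,0,-0.9]
    - [0,0,-0.9]
  rotation:
    - [0,0,0]
    - [0,0,0]
    - [0,0,0]
  grip: [1,1,1]

```text
time_s: 29.4
position: [0.615, -0.0015, 0.1088]
tcp_rot: [[-0.001, -0.018, 1.0], [-1.0, 0.003, -0.001], [-0.003, -1.0, -0.018]]
force: [0.4, -0.0, -1.0]
opening: 0.706
```

>>> arm_command:
  translation:
    - [0,0,-0.4]
    - [0,0,-0.9]
    - [0,0,-0.9]
  rotation:
    - [0,0,0]
    - [0,0,0]
    - [0,0,0]
  grip: [1,1,1]

```text
time_s: 29.7
position: [0.5441, -0.0015, 0.1099]
tcp_rot: [[-0.001, -0.016, 1.0], [-1.0, 0.003, -0.001], [-0.003, -1.0, -0.016]]
force: [0.0, 0.3, -1.3]
opening: 0.706
```

>>> arm_command:
  translation:
    - [0,0,-0.4]
    - [0,0,-0.89]
    - [0,0,-0.89]
    - [0,0,-0.89]
    - [0,0,-0.89]
  rotation:
    - [0,0,0]
    - [0,0,0]
    - [0,0,0]
    - [0,0,0]
    - [0,0,0]
  grip: [1,1,1,1,1]

```text
time_s: 30.2
position: [0.4839, -0.0035, 0.1123]
tcp_rot: [[-0.001, 0.002, 1.0], [-1.0, -0.0, -0.001], [0.0, -1.0, 0.002]]
force: [0.9, 0.3, -1.1]
opening: 0.711
```

>>> arm_command:
  translation:
    - [-0.015,0.3,0]
    - [-0.015,0.6,0]
    - [-0.015,0.6,0]
    - [-0.015,0.6,0]
    - [-0.015,0.6,0]
  rotation:
    - [0,0,0]
    - [0,0,0]
    - [0,0,0]
    - [0,0,0]
    - [0,0,0]
  grip: [1,1,1,1,1]

```text
time_s: 30.7
position: [0.4834, -0.0021, 0.0653]
tcp_rot: [[-0.001, 0.002, 1.0], [-1.0, -0.0, -0.001], [0.0, -1.0, 0.002]]
force: [-0.1, 0.2, -0.2]
opening: 0.707
```

```bash
python3 -c "
from h import *
d=cap('side');p=np.array(bot.read_state()['position']);print(p)
im=d['image']; z=p[2]-.0335
ring(d,im,(p[0],p[1],z),.031,(0,255,0)); ring(d,im,(p[0],p[1],z+.056),.031,(0,255,0)); ring(d,im,(.4833,-.0022,0),.031,(0,0,255))
cv2.imwrite('pics/p11.png',cv2.resize(im[165:285,250:410],(800,600),interpolation=0))"
```

```text
[ 0.48334677 -0.00213142  0.06548092]
```

View pics/p11.png

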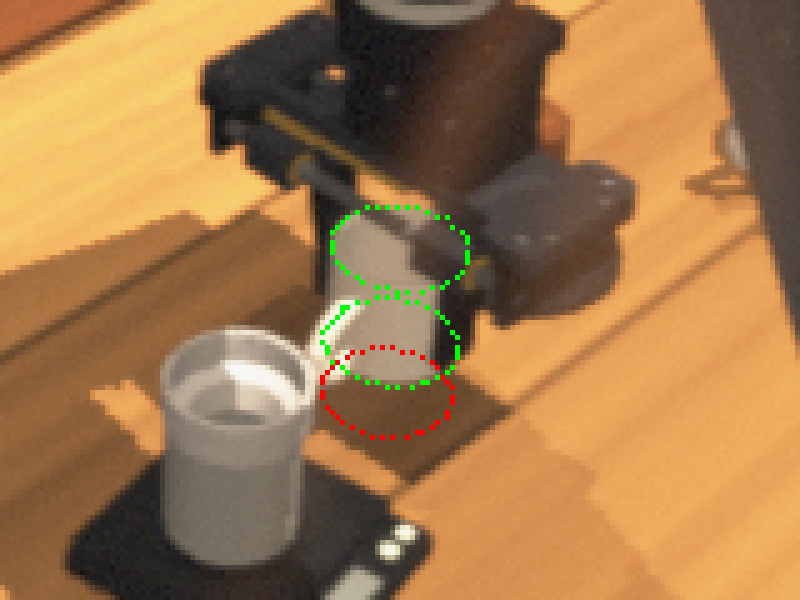

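The cup in the grip matches its predicted outline, upright over the midpoint ring. I lower, release and retreat.

>>> arm_command:
  translation:
    - [0,0.1,0]
    - [0,0.2,0]
    - [0,0.3,0]
    - [0,0.39,0]
    - [0,0.39,0]
  rotation:
    - [0,0,0]
    - [0,0,0]
    - [0,0,0]
    - [0,0,0]
    - [0,0,0]
  grip: [1,1,1,1,1]

```text
time_s: 31.25
position: [0.482, -0.0019, 0.0327]
tcp_rot: [[-0.001, -0.001, 1.0], [-1.0, 0.0, -0.001], [-0.0, -1.0, -0.001]]
force: [0.4, 1.1, -2.0]
opening: 0.706
```

>>> arm_command:
  translation:
    - [0,0,0]
    - [0,0,0]
  rotation:
    - [0,0,0]
    - [0,0,0]
  grip: [1,1]

```text
time_s: 31.45
position: [0.4821, -0.0019, 0.0331]
tcp_rot: [[-0.001, -0.0, 1.0], [-1.0, 0.0, -0.001], [-0.0, -1.0, -0.0]]
force: [-0.1, -0.1, -0.8]
opening: 0.707
```

>>> arm_command:
  translation:
    - [0,-0.005,0.015]
    - [0,-0.005,0.015]
    - [0,-0.005,0.015]
    - [0,-0.005,0.015]
    - [0,-0.005,0.015]
  rotation:
    - [0,0,0]
    - [0,0,0]
    - [0,0,0]
    - [0,0,0]
    - [0,0,0]
  grip: [1,1,-1,-1,-1]

```text
time_s: 31.95
position: [0.4835, -0.0019, 0.034]
tcp_rot: [[-0.001, 0.0, 1.0], [-1.0, -0.0, -0.001], [0.0, -1.0, 0.0]]
force: [-0.0, 0.7, 0.0]
opening: 0.896
```

>>> arm_command:
  translation:
    - [0,0,0]
    - [0,0,0]
    - [0,-0.2,0]
    - [0,-0.7,0]
    - [0,-1,0]
  rotation:
    - [0,0,0]
    - [0,0,0]
    - [0,0,0]
    - [0,0,0]
    - [0,0,0]
  grip: [-1,-1,-1,-1,-1]

```text
time_s: 32.45
position: [0.4837, -0.002, 0.1153]
tcp_rot: [[-0.001, 0.001, 1.0], [-1.0, -0.0, -0.001], [0.0, -1.0, 0.001]]
force: [0.8, -0.4, 0.4]
opening: 1.001
```

>>> arm_command:
  translation:
    - [0,-0.5,0]
    - [0,-1,0]
    - [0,-1,0]
  rotation:
    - [0,0,0]
    - [0,0,0]
    - [0,0,0]
  grip: [-1,-1,-1]

```text
time_s: 32.75
position: [0.4866, -0.0025, 0.1985]
tcp_rot: [[-0.001, 0.011, 1.0], [-1.0, -0.003, -0.001], [0.003, -1.0, 0.011]]
force: [1.2, -0.6, -0.4]
opening: 1.006
```

>>> arm_command:
  translation:
    - [0.5,-0.5,0]
    - [1,-0.5,0]
    - [1,-0.5,0]
  rotation:
    - [0,0,0]
    - [0,0,0]
    - [0,0,0]
  grip: [-1,-1,-1]

```text
time_s: 33.05
position: [0.485, -0.0866, 0.2348]
tcp_rot: [[-0.005, 0.004, 1.0], [-1.0, -0.004, -0.005], [0.004, -1.0, 0.004]]
force: [0.8, 0.7, -0.6]
opening: 0.998
```

>>> arm_command:
  translation:
    - [0.5,0,0]
    - [1,0,0]
    - [1,0,0]
  rotation:
    - [0,0,0]
    - [0,0,0]
    - [0,0,0]
  grip: [-1,-1,-1]

```text
time_s: 33.35
position: [0.4837, -0.1657, 0.2329]
tcp_rot: [[-0.005, 0.0, 1.0], [-1.0, -0.002, -0.005], [0.002, -1.0, 0.0]]
force: [0.4, 0.6, -0.0]
opening: 0.997
```

>>> arm_command:
  translation:
    - [0.5,0,-0.5]
    - [1,0,-0.5]
    - [1,0,-0.5]
  rotation:
    - [0,0,0]
    - [0,0,0]
    - [0,0,0]
  grip: [-1,-1,-1]

```text
time_s: 33.65
position: [0.4429, -0.2455, 0.233]
tcp_rot: [[-0.005, 0.0, 1.0], [-1.0, -0.002, -0.005], [0.002, -1.0, 0.0]]
force: [0.3, 0.3, 0.2]
opening: 0.996
```

>>> arm_command:
  translation:
    - [0.5,0,-0.5]
    - [1,0,-0.8]
    - [1,0,-0.8]
  rotation:
    - [0,0,0]
    - [0,0,0]
    - [0,0,0]
  grip: [-1,-1,-1]

```text
time_s: 33.95
position: [0.3774, -0.3247, 0.2331]
tcp_rot: [[-0.006, -0.001, 1.0], [-1.0, -0.001, -0.006], [0.001, -1.0, -0.001]]
force: [-0.2, 0.6, 0.5]
opening: 1.002
```

>>> arm_command:
  translation:
    - [0.5,0,-0.5]
    - [1,0,-0.8]
    - [1,0,-0.8]
    - [1,0,-0.8]
    - [1,0,-0.8]
  rotation:
    - [0,0,0]
    - [0,0,0]
    - [0,0,0]
    - [0,0,0]
    - [0,0,0]
  grip: [-1,-1,-1,-1,-1]

```text
time_s: 34.45
position: [0.3158, -0.3996, 0.2331]
tcp_rot: [[0.0, -0.0, 1.0], [-1.0, 0.003, 0.0], [-0.003, -1.0, -0.0]]
force: [-0.3, -0.7, -0.7]
opening: 0.998
```

```bash
python3 -c "
from h import *
out=[];s=bot.read_state();print(s['position'],s['time_s'])
for c,x0,y0 in (('top',200,190),('side',200,140)):
  d=cap(c);im=d['image'].copy()
  S=(.461,.1258);M=(.5055,-.1302);C=(.4833,-.0022)
  ring(d,im,(*M,.006),.0525,(0,0,255));ring(d,im,(*M,.024),.029,(0,255,0));ring(d,im,(*S,.102),.031,(0,255,0));ring(d,im,(*C,.056),.031,(0,255,0));ring(d,im,(*C,0),.031,(255,0,255))
  out.append(cv2.resize(im[y0:y0+150,x0:x0+200],(400,300),interpolation=0)); out.append(cv2.resize(d['image'],(400,300),interpolation=3))
cv2.imwrite('pics/p12.png',np.vstack([np.hstack(out[:2]),np.hstack(out[2:])]))"
```

```text
[ 0.31581485 -0.3995786   0.23313315] 34.45
```

View pics/p12.png

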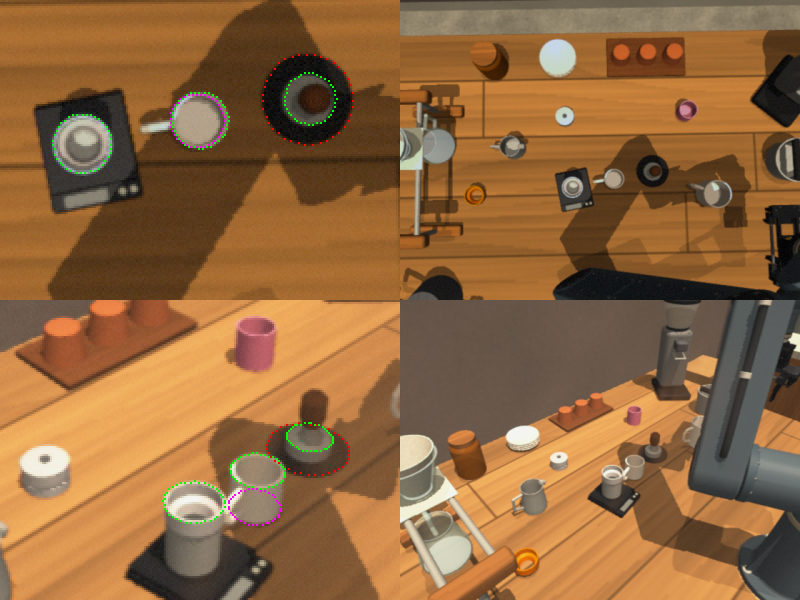

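Both views show all four parts on their target rings and upright. The handle tip is clear of the scale and the bystanders are unmoved.

```bash
python3 -c "
from h import *
print(bot.hand_in())"
```

```text
the job is handed in; nothing more can be done
None
```

The espresso station is set out as asked and handed in at about 34.5 s of robot time, well under the 104 s limit. No verdict was reported.

- **Order:** I stood the steel dosing cup on the scale plate and seated the aluminium funnel in it. I then stood the tamper on the mat and the espresso cup midway between scale and mat.
- **Final check:** The last top and side pictures showed all four parts upright and within 1–2 mm of their targets. The funnel sat level in the cup, and the espresso cup's handle was clear of the scale. The gripper was open and well away. The mug, pitcher, leveller, orange ring and pink cup looked unmoved.
- **Forces:** The readings I saw during the moves stayed below about 8 N.
- **Disagreements:** The network point estimates scattered by several mm, in places over 10 mm, so I relied on outlines and rim centres. The scale's outline alone put the mat about 4–6 mm further out in x than the mat's own outline did. I used a scale and mat pair that fits the given 260 mm spacing. The two views also differed by about 3 mm in y for the tamper in the grip; after it was placed they agreed to about 1 mm.

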